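Free the ruler from the stuck drawer

ROBOT

A 6-joint arm with a two-finger parallel gripper is mounted at the origin on the work surface. World frame = base frame: x ahead of the robot, y to its left, z up, the work surface at z = 0. Lengths are in m, angles in degrees, forces in N, time in s.
With the tool pointing down it reaches from about 0.4 to 0.825 m from the base axis. Payload 7 kg.
Tool frame: the origin (TCP) lies at the very end of the fingers, on their centre line; the grasp point (between the pads) lies 19 mm behind it (r.grip_depth is the distance from the TCP to the grasp point, in m); z points along the fingers, y is the line along which they close (so a half turn about z gives the same grasp; the last joint's range is limited). The gripper opens to 88 mm and grips with 3 to 60 N. Pads are 19 mm wide; open, the fingers measure 130 mm over their backs; the gripper's body (78 mm by 193 mm) begins 47 mm behind the grasp point.
Start: joints at [-57.347, 20.546, 0.682, 0, -70.136, -16.507], TCP at [0.188, -0.648, 0.187] pointing down, gripper open.
Joint ranges: [-176.03, 176.03], [-82.01, 121.73], [-58.28, 71.71], [-173.87, 95.51], [-174.79, -0.11], [-173.66, 173.66]. Speed limits (degrees/s): [136.94, 136.94, 172.46, 180, 180, 180].

INTERFACE

Orientations are given as [roll, pitch, yaw] about the fixed x, y, z axes, in that order (R = Rz(yaw) Ry(pitch) Rx(roll)).
In Python, from plant import r gives the robot as it stands.
- The arm moves only by the tool play_rows, never from a script. Its argument "rows" is a list that holds one entry, the list of rows, each a list of 5 numbers: the closure, from 0 (fully open) to 1 (shut), then the shift along the tool's x, y, z each as a share of 0.5 m, from -1 to 1, then the turn about the tool's z as a share of 1.5 rad, from -1 to 1. A call has exactly 8 rows; each row is the pose to reach, as a shift and turn from the pose commanded when the call began, along the tool's axes at that moment; what a row does not reach only later rows make up. A row lasts 1/12 s, in which the tool goes at most 41.7 mm and 7.16 degrees, less where a joint would pass 70% of its speed; a pose out of reach is approached as far as the arm can. A call with a number of a shift or a turn outside -1 to 1 is refused whole. A call with a gripper value outside its range is refused whole. The fingers move at their own pace and stop on an object; "squeeze" is the grip in N (left out, the last holds). Time passes only in rows, so rows that repeat a pose let the fingers close, or fill a call up. It gives the time, the measured TCP pose, the force, the opening and the grip force at its end, in the units of the state.
- r.get_state(): the state, without advancing time (a new reading comes with each control period).
- r.capture(name): name is "side" or "top" or "wrist"; returns the picture (400x640x3 uint8, red, green, blue); there is no depth.
- r.camera_info(name): a dict with "fovy" (degrees; the focal length in pixels is half the picture's height over the tangent of half this angle, whatever the lens; pixels are square), "cx", "cy" (the principal point, pixels), "pose" (4x4, takes a point from camera to world coordinates). Camera axes: x right, y down, z forward; pixel columns grow to the right and rows downward; lengths in m; the calibration is good to about 2 mm. A picture is of the moment at which its call begins: read the wrist's pose just before it. camera_info takes no time and is no camera call; for the wrist camera it gives the pose at the moment of the call.
- r.close_job(): hands the job in; it is judged then, once.
The state is a dict: "time_s": time; "joints": joint angles; "qd": joint speeds; "joint_torque": joint torques, N m; "tcp_pos": TCP position; "eef_rot": TCP orientation; "contact_force": force on the tool from outside, world axes, zero at the start; "moment": the same for the moment, N m; "gripper_width": finger opening in m; "gripper_force": force on a finger pad.
Only numpy, scipy, OpenCV 4.12 (cv2) and the standard library are available. Lean on these libraries where they do the work, as an engineer would, in place of code of your own. Each camera call takes 0.05 s, during which the arm holds its last target. There are 200 camera calls.

TASK

The drawer of the desk unit is stuck part-way open, with the wooden ruler lying in it half under the unit's top and the last carton sitting on the ruler. First set that carton upright on the slab to complete the layer: crosswise, closing up against the ends of the two cartons already laid side by side, neatly in line with them, and let go of it. Then tilt the ruler up through the open part of the drawer, draw it out and finish holding it still in the gripper, all of it at least 6 cm above the top of the unit and touching nothing else; leave the keys, the magnifier and the jar where they are and do not put the ruler down.

Things in the scene. Friction and masses are not known exactly. Their poses are not given: they have to be found in the camera images.
- unit: Low dark-wood desk unit, fixed, its one drawer jammed open. Origin: on the counter below the centre of the drawer's open part (the mouth). Its +y: the way the drawer opens; z up. Mouth 160 x 160 mm inside (x and y -80..80); the drawer runs on under the unit's top to its inner back wall at y = -180. Drawer floor at z 6 mm, walls 54 mm high (front wall y 80..92, knob to 108; sides 10 mm thick).
- top_edge (a point): Middle of the front edge of the unit's top, on its upper face (unit y = -80, 74 mm above the counter). The top is 8 mm thick, underside at 66 mm, 210 mm wide, and runs back to y = -400. The 12 mm between wall height and underside is less than the ruler's thickness, so the ruler leaves only with its front end tilted up: 12 to 24 degrees while its rear end is still near the drawer's back.
- ruler: Square-edged dark wooden desk ruler with brass ends, 240 x 24 x 14 mm (x, y, z), about 0.09 kg, lying flat on the drawer floor. Origin: centre of its underside. Its x axis runs along it, +x end in the mouth pointing to the drawer's front (within a few degrees of unit +y), -x end under the unit's top.
- ruler_front (a point): Centre of the ruler's end face at its +x end (7 mm above its underside).
- ruler_rear (a point): Centre of the ruler's end face at its -x end, under the unit's top at the start.
- carton: The last carton: closed cardboard box 60 x 30 x 36 mm (x, y, z), about 0.08 kg, white tape along the top, red patch on its long sides. Origin: centre of its underside. It starts on top of the ruler in the mouth, its long side roughly along the ruler, its underside 20 mm above the counter.
- slab: Small dark-stained pallet slab 120 x 90 mm (x, y), top face 18 mm above the counter, fixed. Origin: under its centre on the counter. The two laid cartons cover its -x half, long sides along slab x, side by side in y (the pair is 61 mm wide, its ends at about slab x = 15 mm); the free place is at its +x end.
- slot (a point): Point on the slab's top face where the centre of the last carton's underside belongs (slab x = 32 mm, y = 0; axes as the slab's). The carton goes there with its 60 mm side along slab y, which leaves about 2 mm to the laid cartons' ends.
- laid_a: Carton already laid on the slab, same as the last one and loose, on the slab's -y side. Origin: centre of its underside.
- laid_b: Carton already laid on the slab, same and loose, on the slab's +y side. Origin: centre of its underside.
- key_a: Bystander: flat brass key on a round red enamel tag, 115 x 38 x 6 mm, lying on the counter. Origin near its middle.
- key_b: Bystander: a second key like it.
- magnifier: Bystander: magnifier, 76 mm brass-rimmed lens (towards its +x) with a brown horn handle (towards -x), 180 mm long, 17 mm high, lying on the counter. Origin at the joint of handle and lens, on the counter.
- jar: Bystander: squat amber glass jar with brass lid, 80 mm across, 70 mm high, standing on the unit's top near its back. Origin: centre of its underside.
Mind the look-alikes: they are no part of the job. Leave any green look-alike of the laid_b alone.

How it is judged:
By the outcome, as a careful person would: the job done as asked, in the order asked, and still so for the second after the job is handed in, while the arm keeps its last pose, push and grip.
It also fails if it takes over 51 s, if anything falls off the work surface, if the arm or the gripper's body presses on something with over 40 N, if the wrist force passes 120 N, or if a joint passes its speed limit or range.

## Working session

There is one attempt and no reset: what is moved stays moved. The work goes in short steps, Python scripts to look and compute and a tool call to move; the robot and the scene stay as the last step left them, time stands still between calls to the robot, and variables do not carry over. Pictures are saved under pics/ and viewed, at most 10 in all, crops included, and the job is handed in when it is done.

Besides the shell and the picture viewer there is one more tool, called after "Emit:" by a JSON object that holds its "fn" and its "kwargs". play_rows: Moves the arm, as the interface text tells. Its arguments: {"type":"object","properties":{"rows":{"type":"array","items":{"type":"array","items":{"type":"array","items":{"type":"number"}}}},"squeeze":{"type":"number"}},"required":["rows"]}

```bash
mkdir -p pics; ls; python3 - <<'E'
from plant import r
import cv2,numpy as np
for n in ("top","side"):
    im=r.capture(n); cv2.imwrite(f"pics/{n}0.png",im[:,:,::-1]); i=r.camera_info(n); print(n,i['fovy'],i['cx'],i['cy'],np.round(i['pose'],4).tolist(), {k:v for k,v in i.items() if k not in('fovy','cx','cy','pose')})
print(r.get_state())
E
```

```text
pics
top 43.51018519087468 326.470190827512 204.5606060738258 [[0.026, -0.9838, 0.1771, 0.3405], [-0.9996, -0.0282, -0.0102, -0.0001], [0.015, -0.1768, -0.9841, 1.4414], [0.0, 0.0, 0.0, 1.0]] {}
side 44.93610010976342 327.52534213528446 205.39028323754152 [[-0.9936, -0.0757, 0.0839, 0.4266], [-0.1129, 0.641, -0.7592, 1.1208], [0.0037, -0.7638, -0.6454, 1.0594], [0.0, 0.0, 0.0, 1.0]] {}
{'time_s': 0.1, 'joints': array([-5.73473562e+01,  2.05850662e+01,  6.39327725e-01, -1.53972816e-02,
       -7.01353841e+01, -1.65070671e+01]), 'qd': array([ 0.06498168, -0.09249661,  0.15581784,  0.11587032,  0.08190313,
        0.03161296]), 'joint_torque': array([-2.32974475e-03, -5.84161341e+01,  2.93750310e+01,  7.01576516e+00,
        1.01358601e-02, -3.58158593e-05]), 'tcp_pos': array([ 0.18752725, -0.64792497,  0.18655165]), 'eef_rot': array([ 1.79918108e+02, -9.17268333e-03, -1.63859659e+02]), 'contact_force': array([ 0.65149092, -0.25977038, -0.15318451]), 'moment': array([-0.01494603,  0.01918846, -0.02779413]), 'gripper_force': 0.0, 'gripper_width': 0.08775208337793118}
```

View pics/top0.png

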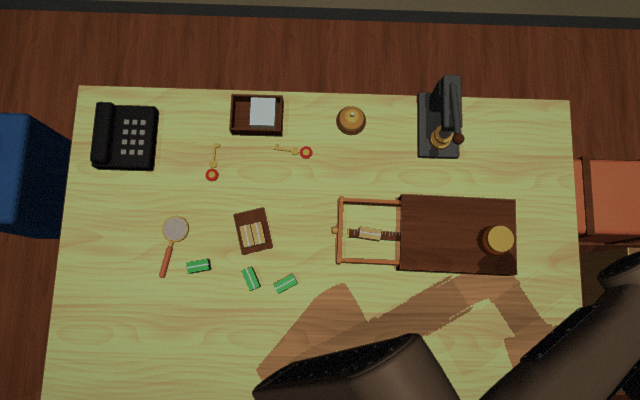

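View pics/side0.png

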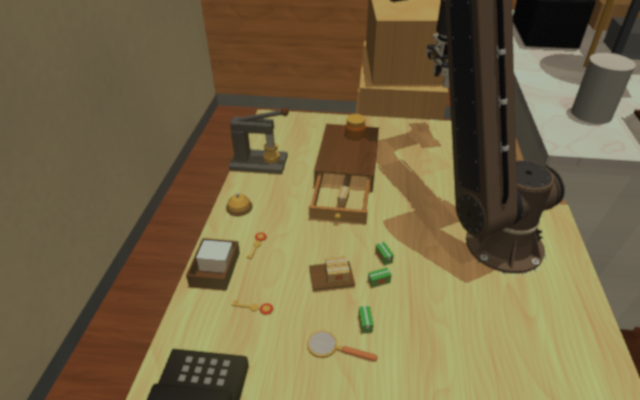

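The top view shows the mouth with carton and ruler at about (370,234), the slab with two laid cartons at (253,231) and its free end up, and three green look-alikes at (198,266), (251,278) and (286,284). The side view agrees: mouth (343,195), slab (332,274). I'll get rough positions from these and bring the wrist camera over each.

```bash
cat > h.py <<'E'
from plant import r
import cv2,numpy as np
from scipy.spatial.transform import Rotation as Ro
def cam(n):
    i=r.camera_info(n); return (200/np.tan(np.radians(i['fovy']/2)),i['cx'],i['cy'],np.array(i['pose']))
def ray(c,u,v):
    f,cx,cy,P=c; return P[:3,3],P[:3,:3]@np.array([(u-cx)/f,(v-cy)/f,1])
def plane(c,uv,z):
    o,d=ray(c,*uv); return o+d*(z-o[2])/d[2]
def proj(c,p):
    f,cx,cy,P=c; q=P[:3,:3].T@(np.array(p)-P[:3,3]); return np.array([cx+f*q[0]/q[2],cy+f*q[1]/q[2]])
def tri(c1,a,c2,b):
    o1,d1=ray(c1,*a);o2,d2=ray(c2,*b)
    s=np.linalg.lstsq(np.c_[d1,-d2],o2-o1,rcond=None)[0]; p,q=o1+d1*s[0],o2+d2*s[1]
    return (p+q)/2,np.linalg.norm(p-q)
def go(pos,yaw=None):
    "shares for a row: shift of 0.5 m in tool axes, turn of 1.5 rad"
    s=r.get_state(); R=Ro.from_euler('xyz',s['eef_rot'],degrees=True).as_matrix()
    sh=R.T@(np.array(pos)-s['tcp_pos'])/0.5; t=0
    if yaw is not None:  # closing line direction (world, deg, mod 180)
        cur=np.degrees(np.arctan2(R[1,1],R[0,1])); t=-((yaw-cur+90)%180-90)/np.degrees(1.5)
    print('share',np.round(sh,4),'turn',round(t,4),'dist',np.linalg.norm(sh)*.5)
E
python3 - <<'E'
from h import *
t=cam("top"); s=cam("side")
for n,uv,z in [("slab",(253,231),.018),("carton",(370,234),.056),("unit",(370,232),.05),("jar",(498,240),.144),("slabfreeL",(234,214),.018),("slabfreeR",(266,208),.018),("slabbackR",(272,247),.018)]: print(n,plane(t,uv,z).round(3))
print(tri(t,(370,234),s,(343,194)))
w=cam("wrist"); st=r.get_state(); print(w, st['tcp_pos'])
c=plane(t,(370,234),.056); P=w[3]; off=plane(w,(w[1],w[2]),.05)-st['tcp_pos']; print('view centre offset',off)
go(c-[0,0,0]+[0,0,.2])
for n,(a,b,cc,d) in {"t":(220,185,300,120)}.items():
    im=r.capture("top")[a-0:a+cc-170,b:b+230]
    cv2.imwrite("pics/top_crop.png",cv2.resize(im,None,fx=3.4,fy=3.4,interpolation=cv2.INTER_CUBIC)[:,:,::-1])
E
```

```text
slab [0.514 0.193 0.018]
carton [ 0.51  -0.138  0.056]
unit [ 0.517 -0.138  0.05 ]
jar [ 0.493 -0.464  0.144]
slabfreeL [0.562 0.25  0.018]
slabfreeR [0.582 0.159 0.018]
slabbackR [0.47  0.137 0.018]
(array([ 0.51281887, -0.13901447,  0.04339898]), np.float64(0.0022121354135259505))
(np.float64(290.4447183137995), 321.92853262976047, 192.50751509847578, array([[-0.27894683,  0.92445098,  0.2599597 ,  0.11762777],
       [ 0.96030342,  0.26783929,  0.07797091, -0.66809594],
       [ 0.00245287,  0.27138993, -0.96246636,  0.38435848],
       [ 0.        ,  0.        ,  0.        ,  1.        ]])) [ 0.18752725 -0.64792497  0.18655165]
view centre offset [ 0.0204099   0.00691594 -0.13655165]
share [-0.9035  0.801  -0.1379] turn 0 dist 0.6076442690951869
```

Emit:
{"fn": "play_rows", "kwargs": {"rows": [[[0,-0.05,0.045,-0.02,0],[0,-0.11,0.1,-0.04,0],[0,-0.17,0.15,-0.05,0],[0,-0.23,0.2,-0.05,0],[0,-0.285,0.255,-0.05,0],[0,-0.34,0.305,-0.05,0],[0,-0.395,0.355,-0.05,0],[0,-0.45,0.4,-0.05,0]]]}}

```text
time_s: 0.82
tcp_pos: [0.3486, -0.3917, 0.2124]
eef_rot: [180.0, 0.0, -163.9]
contact_force: [-0.2, -0.4, 0.6]
gripper_width: 0.0876
gripper_force: 0.0
```

Emit:
{"fn": "play_rows", "kwargs": {"rows": [[[0,-0.06,0.055,0,0.05],[0,-0.12,0.11,0.01,0.1],[0,-0.18,0.16,0.02,0.15],[0,-0.24,0.21,0.02,0.19],[0,-0.3,0.26,0.02,0.19],[0,-0.36,0.31,0.02,0.19],[0,-0.41,0.36,0.02,0.19],[0,-0.45,0.4,0.02,0.19]]]}}

```text
time_s: 1.48
tcp_pos: [0.5096, -0.1366, 0.2023]
eef_rot: [180.0, 0.0, 179.9]
contact_force: [-0.1, 0.4, -0.2]
gripper_width: 0.0878
gripper_force: 0.0
```

```bash
cat >> h.py <<'E'
def snap(tag):
    s=r.get_state(); w=cam("wrist"); im=r.capture("wrist")
    cv2.imwrite(f"pics/{tag}.png",cv2.resize(im,(800,500),interpolation=cv2.INTER_CUBIC)[:,:,::-1]); cv2.imwrite(f"pics/raw_{tag}.png",im[:,:,::-1])
    np.savez(f"pics/{tag}.npz",f=w[0],cx=w[1],cy=w[2],P=w[3]); print(s['time_s'],s['tcp_pos'].round(4),s['eef_rot'].round(2),s['contact_force'].round(2),s['gripper_width'],s['gripper_force'])
def ld(tag):
    d=np.load(f"pics/{tag}.npz"); return (float(d['f']),float(d['cx']),float(d['cy']),d['P'])
E
python3 -c "
from h import *
snap('w1')"
```

```text
1.4833 [ 0.5096 -0.1366  0.2023] [179.99   0.   179.88] [-0.09  0.44 -0.17] 0.08775790858546309 0.0
```

View pics/w1.png

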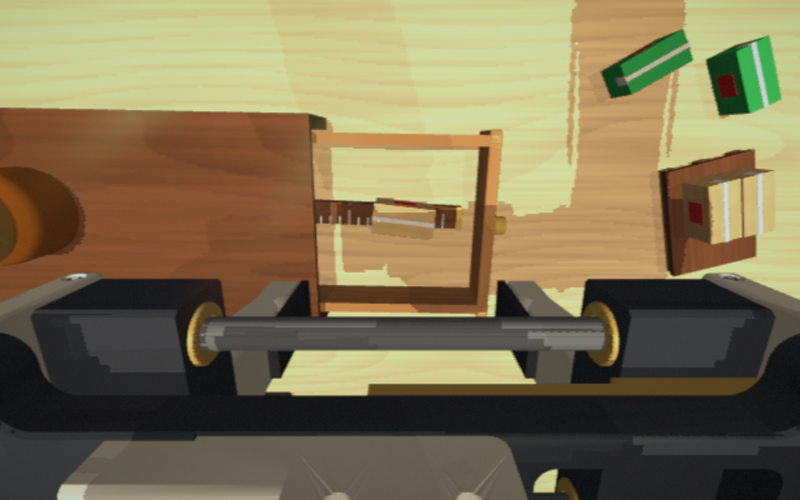

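The wrist view shows the carton on the ruler at about (404,218), the ruler's brass front end at (459,217) and the mouth's front wall at x≈480. The slab is at (712,212) with tan laid cartons (714,213) and (757,203). The green ones at (647,65) and (743,77) are look-alikes. The tan carton lying on the ruler in the mouth, with white tape and a red patch, is the one meant. Next is an enlarged crop to confirm it.

```bash
python3 -c "
from h import *
im=cv2.imread('pics/raw_w1.png')
a=cv2.resize(im[95:255,245:405],(480,480),interpolation=cv2.INTER_CUBIC); b=cv2.resize(im[115:223,520:628],(320,320),interpolation=cv2.INTER_CUBIC)
o=np.zeros((480,800,3),np.uint8);o[:,:480]=a;o[:320,480:]=b
o[320:,480:]=cv2.resize(im[145:199,285:393],(320,160),interpolation=cv2.INTER_CUBIC)
cv2.imwrite('pics/w1c.png',o)"
```

```text
(no output)
```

View pics/w1c.png

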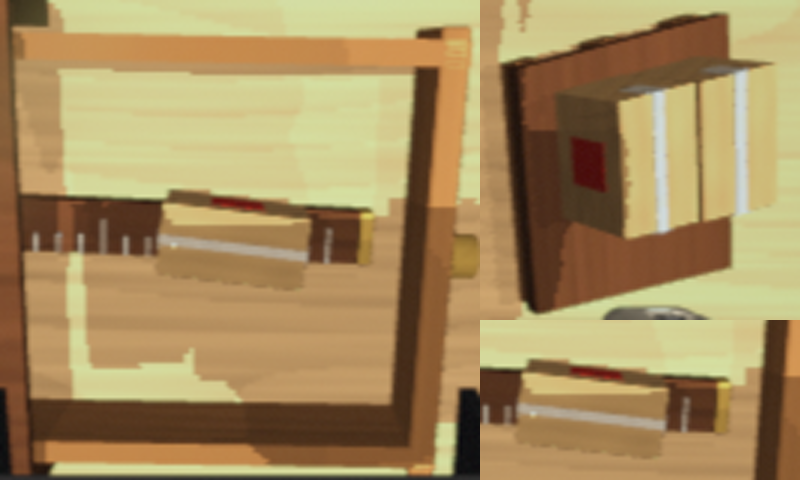

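The crop confirms it. The tan carton's top corners are at crop (165,203), (309,217), (301,290) and (156,275), and the ruler's brass end is at (371,210)-(370,265). The two laid cartons are side by side on the slab with the free strip below them, towards world +x.

```bash
cat > m.py <<'E'
from h import *
c=ld('w1'); A=lambda u,v:(245+u/3,95+v/3); B=lambda u,v:(520+(u-480)*108/320,115+v*108/320)
def show(n,pts,z):
    P=np.array([plane(c,p,z)[:2] for p in pts]); d=np.diff(np.r_[P,P[:1]],axis=0)
    print(n,(P*1e3).round(1).tolist(),'mean',(P.mean(0)*1e3).round(1),'len',(np.linalg.norm(d,axis=1)*1e3).round(1),'dir',np.degrees(np.arctan2(d[:,1],d[:,0])).round(1)); return P
if __name__=='__main__':
    show('carton',[A(165,203),A(309,217),A(301,290),A(156,275)],.056)
    show('rulertop',[A(22,196),A(372,210),A(370,265),A(22,254)],.020)
    show('laid a/b near',[B(619,103),B(694,84),B(700,222),B(628,238)],.054)
    show('laid far',[B(702,82),B(776,65),B(776,205),B(705,220)],.054)
    show('pair',[B(619,103),B(776,65),B(776,205),B(628,238)],.054)
    show('slab',[B(504,64),B(727,14),B(731,267),B(536,312)],.018)
    show('walls inner top',[A(18,64),A(416,73),A(390,403),A(30,402)],.054)
    go([.54,.16,.2])
E
python3 m.py
```

```text
carton [[496.6, -162.0], [502.3, -104.5], [532.7, -107.0], [526.2, -166.3]] mean [ 514.5 -134.9] len [57.8 30.5 59.6 30. ] dir [ 84.3  -4.9 -96.2 171.7]
rulertop [[499.7, -227.5], [506.1, -73.4], [531.1, -73.2], [525.8, -229.2]] mean [ 515.7 -150.8] len [154.2  25.  156.1  26.2] dir [ 87.6   0.4 -91.9 176.2]
laid a/b near [[481.9, 155.7], [474.3, 183.9], [531.4, 200.8], [538.4, 172.3]] mean [506.5 178.2] len [29.2 59.5 29.3 58.9] dir [ 104.9   16.5  -76.3 -163.6]
laid far [[473.5, 186.9], [466.9, 214.6], [524.2, 230.5], [530.6, 202.6]] mean [498.8 208.6] len [28.5 59.4 28.6 59.2] dir [ 103.5   15.5  -77.  -164.6]
pair [[481.9, 155.7], [466.9, 214.6], [524.2, 230.5], [538.4, 172.3]] mean [502.8 193.3] len [60.8 59.4 59.9 58.9] dir [ 104.3   15.5  -76.3 -163.6]
slab [[469.5, 131.7], [448.3, 223.9], [563.1, 255.8], [585.4, 169.1]] mean [516.6 195.1] len [ 94.5 119.2  89.5 121.9] dir [ 102.9   15.5  -75.6 -162.1]
walls inner top [[442.9, -217.5], [446.5, -64.3], [583.5, -67.7], [582.8, -221.7]] mean [ 513.9 -142.8] len [153.2 137.1 154.  139.9] dir [ 88.7  -1.4 -90.3 178.2]
share [-0.056   0.5884  0.0046] turn 0 dist 0.2955618242970793
```

Emit:
{"fn": "play_rows", "kwargs": {"rows": [[[0,-0.01,0.04,0.01,0],[0,-0.02,0.1,0.02,0],[0,-0.03,0.16,0.03,0],[0,-0.04,0.22,0.04,0],[0,-0.05,0.28,0.04,0],[0,-0.06,0.32,0.04,0],[0,-0.06,0.33,0.04,0],[0,-0.06,0.33,0.04,0]]]}}

```text
time_s: 2.2
tcp_pos: [0.5392, 0.0271, 0.182]
eef_rot: [-180.0, -0.0, 179.9]
contact_force: [0.4, -0.4, -0.5]
gripper_width: 0.0878
gripper_force: 0.0
```

```bash
python3 -c "
from h import *
snap('w2')
c=ld('w2'); im=cv2.imread('pics/raw_w2.png')
b=proj(c,[.515,-.135,.04]);s=proj(c,[.515,.195,.04]);print(b,s)
o=np.zeros((400,800,3),np.uint8)
for k,q in enumerate((b,s)):
    x,y=np.clip(np.round(q).astype(int)-60,0,[520,280]);print(x,y); o[:,400*k:400*k+400]=cv2.resize(im[y:y+120,x:x+120],(400,400),interpolation=cv2.INTER_CUBIC)
cv2.imwrite('pics/w2c.png',o)"
```

```text
2.2 [0.5392 0.0271 0.182 ] [-1.7999e+02 -3.0000e-02  1.7994e+02] [ 0.44 -0.42 -0.45] 0.08777953671026469 0.0
[182.91047745 153.98361321] [464.50747741 153.91955628]
123 94
405 94
```

View pics/w2c.png

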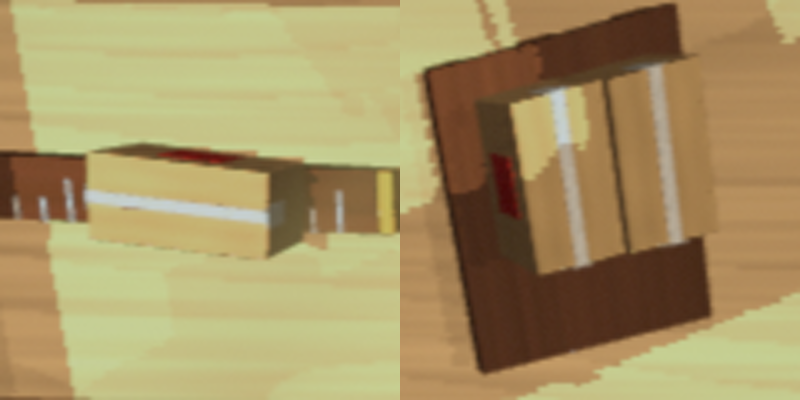

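The second view shows the carton's top corners at crop (88,152), (270,172), (268,258) and (91,238). The laid pair's are (512,102), (698,55), (716,230) and (541,275), and the slab's are (427,70), (676,4), (710,316) and (483,373).

```bash
cat > m2.py <<'E'
import m
from h import *
c1=ld('w1');c2=ld('w2');A,B=m.A,m.B
C=lambda u,v:(123+u*.3,94+v*.3); D=lambda u,v:(405+(u-400)*.3,94+v*.3)
def t(n,a,b):
    P=np.array([np.r_[tri(c1,p,c2,q)[0],tri(c1,p,c2,q)[1]] for p,q in zip(a,b)])*1e3
    print(n,P.round(1).tolist(),'mean',P.mean(0).round(1))
t('carton',[A(165,203),A(309,217),A(301,290),A(156,275)],[C(88,152),C(270,172),C(268,258),C(91,238)])
t('pair',[B(619,103),B(776,65),B(776,205),B(628,238)],[D(512,102),D(698,55),D(716,230),D(541,275)])
t('slab',[B(504,64),B(727,14),B(731,267),B(536,312)],[D(427,70),D(676,4),D(710,316),D(483,373)])
t('rulerfront',[A(372,210),A(370,265)],[C(396,171),C(394,235)])
m.c=c2
m.show('carton2',[C(88,152),C(270,172),C(268,258),C(91,238)],.056)
m.show('pair2',[D(512,102),D(698,55),D(716,230),D(541,275)],.054)
m.show('slab2',[D(427,70),D(676,4),D(710,316),D(483,373)],.018)
m.show('ruler2',[C(0,152),C(396,171),C(394,235),C(0,218)],.02)
E
python3 m2.py
```

```text
carton [[496.7, -162.0, 56.3, 0.3], [503.4, -104.2, 52.3, 0.8], [532.8, -107.0, 55.3, 0.2], [526.1, -166.3, 55.3, 0.7]] mean [ 5.147e+02 -1.349e+02  5.480e+01  5.000e-01]
pair [[481.3, 155.1, 54.8, 0.9], [466.4, 213.3, 55.4, 0.8], [523.2, 228.0, 56.4, 0.7], [538.4, 171.4, 55.1, 0.7]] mean [502.3 191.9  55.4   0.8]
slab [[471.1, 142.4, 2.7, 0.7], [448.4, 224.6, 17.2, 0.2], [562.6, 253.8, 20.0, 0.2], [586.2, 169.8, 17.2, 0.9]] mean [5.171e+02 1.977e+02 1.430e+01 5.000e-01]
rulerfront [[507.6, -72.4, 13.7, 0.6], [531.1, -73.2, 20.1, 0.0]] mean [ 5.193e+02 -7.280e+01  1.690e+01  3.000e-01]
carton2 [[496.8, -162.2], [503.4, -102.8], [532.5, -106.7], [525.6, -165.8]] mean [ 514.6 -134.4] len [59.8 29.4 59.5 29. ] dir [ 83.7  -7.6 -96.7 172.8]
pair2 [[480.9, 155.5], [466.0, 214.2], [523.3, 229.5], [539.0, 171.8]] mean [502.3 192.7] len [60.5 59.3 59.8 60.3] dir [ 104.2   15.   -74.8 -164.3]
slab2 [[471.2, 137.7], [448.6, 224.2], [563.2, 255.0], [586.4, 169.5]] mean [517.4 196.6] len [ 89.4 118.7  88.6 119.5] dir [ 104.7   15.1  -74.8 -164.6]
ruler2 [[500.2, -215.6], [507.2, -70.7], [531.1, -73.3], [524.6, -220.1]] mean [ 515.8 -144.9] len [145.   24.  147.   24.8] dir [ 87.2  -6.1 -92.5 169.5]
```

```bash
python3 -c "
from h import *
go([.5146,-.1346,.10],84)"
```

```text
share [ 0.0479 -0.3215  0.1643] turn 0.0685 dist 0.1821038307181324
```

Emit:
{"fn": "play_rows", "kwargs": {"rows": [[[0.15,0.01,-0.05,0.01,0.01],[0.15,0.02,-0.12,0.03,0.03],[0.15,0.03,-0.19,0.06,0.05],[0.15,0.04,-0.25,0.1,0.0685],[0.15,0.048,-0.3,0.14,0.0685],[0.15,0.048,-0.3215,0.164,0.0685],[0.15,0.048,-0.3215,0.164,0.0685],[0.15,0.048,-0.3215,0.164,0.0685]]]}}

```text
time_s: 2.92
tcp_pos: [0.5137, -0.1364, 0.1]
eef_rot: [-180.0, -0.1, 173.8]
contact_force: [0.0, -0.3, 0.6]
gripper_width: 0.0743
gripper_force: 0.0
```

```bash
python3 -c "
from h import *
snap('w3')
go([.5146,-.1346,.03],84); print(proj(ld('w3'),[.5146,-.1346,.056])*1.25)"
```

```text
2.9167 [ 0.5137 -0.1364  0.1   ] [-1.7998e+02 -8.0000e-02  1.7377e+02] [ 0.02 -0.26  0.6 ] 0.07434250849324169 0.0
share [0.0003 0.002  0.1417] turn -0.0019 dist 0.0708354770588032
[404.02697206 248.33601201]
```

View pics/w3.png

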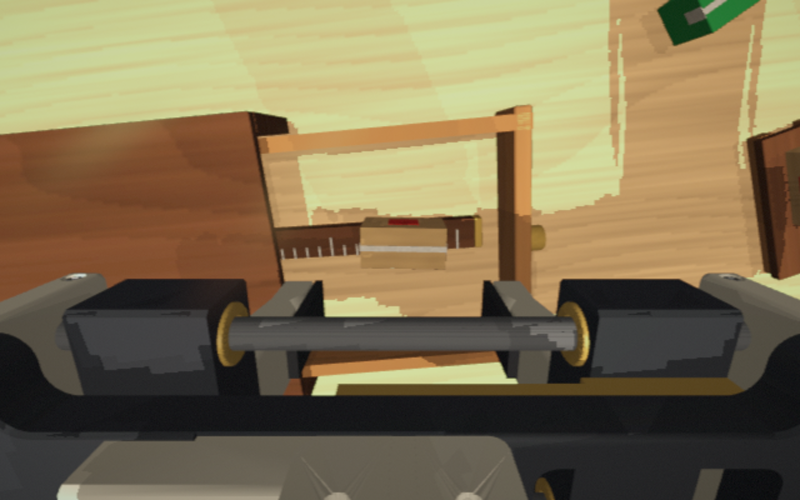

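Emit:
{"fn": "play_rows", "kwargs": {"rows": [[[0.15,0,0.002,0.03,0],[0.15,0,0.002,0.07,0],[0.15,0,0.002,0.11,0],[0.15,0,0.002,0.135,0],[0.15,0,0.002,0.14,0],[0.15,0,0.002,0.14,0],[0.5,0,0.002,0.14,0],[0.5,0,0.002,0.14,0]]], "squeeze": 12}}

```text
time_s: 3.63
tcp_pos: [0.516, -0.1335, 0.0318]
eef_rot: [180.0, 0.1, 174.0]
contact_force: [0.9, -0.1, 0.7]
gripper_width: 0.0663
gripper_force: 0.0
```

Emit:
{"fn": "play_rows", "kwargs": {"rows": [[[0.6,0,0,0,0],[0.6,0,0,0,0],[0.6,0,0,0,0],[0.6,0,0,-0.01,0],[0.6,0,0,-0.04,0],[0.6,0,0,-0.1,0],[0.6,0,0,-0.18,0],[0.6,0,0,-0.2,0]]]}}

```text
time_s: 4.3
tcp_pos: [0.5178, -0.1343, 0.1365]
eef_rot: [-180.0, 0.4, 174.0]
contact_force: [0.9, 0.2, 0.6]
gripper_width: 0.0352
gripper_force: 0.0
```

```bash
python3 -c "
from h import *
snap('w4')
print(proj(ld('w4'),r.get_state()['tcp_pos']))
go([.548,.205,.15],105.2)"
```

```text
4.3 [ 0.5178 -0.1343  0.1365] [-179.98    0.43  173.99] [0.91 0.25 0.56] 0.03517252672920203 0.0
[321.20266215 215.8872116 ]
share [ 0.0116  0.6808 -0.0268] turn -0.2469 dist 0.34070882452210904
```

View pics/w4.png

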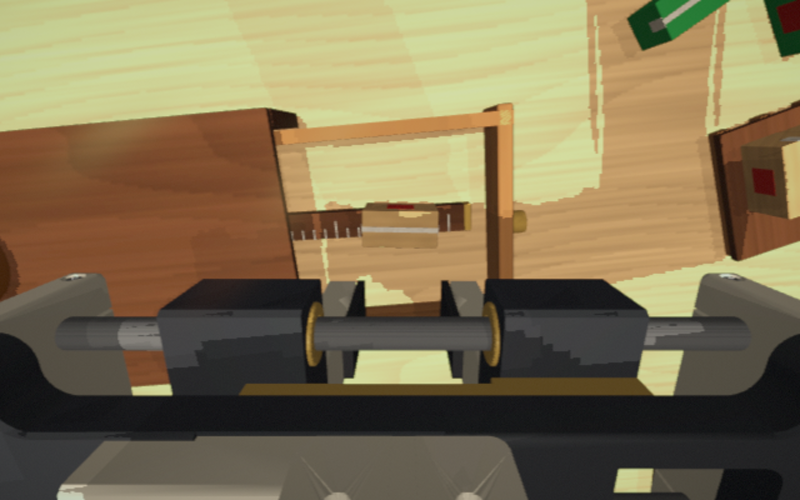

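The carton is still on the ruler at (400,228), so the grasp missed. The visible fingertips at (365,280) and (441,280) look nearer the camera than the reported TCP. I'll check the geometry against that.

```bash
python3 - <<'E'
from h import *
# tcp poses as printed
for tag,p,e,w in [('w1',[.5096,-.1366,.2023],[180,0,179.88],.0878),('w3',[.5137,-.1364,.1],[-180,-.08,173.77],.0743),('w4',[.5178,-.1343,.1365],[-180,.43,173.99],.0352)]:
    c=ld(tag);R=Ro.from_euler('xyz',e,degrees=True).as_matrix()
    print(tag,'cam in tool',(R.T@(c[3][:3,3]-p)*1e3).round(1))
    for zb in (0,.02,.04,.06):
        print(zb,[(proj(c,p+R@[x,-w/2,-zb])*1.25).round(0).tolist() for x in (-.0095,.0,.0095)])
c=ld('w4'); print('carton proj at old place',[(proj(c,q)*1.25).round(0).tolist() for q in ([.4967,-.162,.056],[.5028,-.104,.056],[.5327,-.107,.056],[.526,-.1663,.056])])
t=r.capture("top"); s=r.capture("side"); S=cam("side"); st=r.get_state()
print(st['tcp_pos'],proj(S,st['tcp_pos']),proj(S,st['tcp_pos']+[0,0,.04]))
u,v=np.round(proj(S,st['tcp_pos'])).astype(int)
cv2.imwrite('pics/s1.png',cv2.resize(s[v-70:v+50,u-80:u+80],(800,600),interpolation=cv2.INTER_CUBIC)[:,:,::-1]); print(u-80,v-70)
E
```

```text
w1 cam in tool [  72.9    0.4 -197.8]
0 [[326.0, 284.0], [325.0, 269.0], [324.0, 253.0]]
0.02 [[319.0, 299.0], [318.0, 282.0], [316.0, 265.0]]
0.04 [[310.0, 317.0], [308.0, 298.0], [307.0, 280.0]]
0.06 [[298.0, 339.0], [296.0, 319.0], [294.0, 298.0]]
w3 cam in tool [  73.     0.6 -197.9]
0 [[338.0, 284.0], [337.0, 269.0], [336.0, 254.0]]
0.02 [[331.0, 299.0], [330.0, 282.0], [329.0, 265.0]]
0.04 [[323.0, 317.0], [322.0, 299.0], [321.0, 280.0]]
0.06 [[314.0, 339.0], [312.0, 319.0], [311.0, 298.0]]
w4 cam in tool [  73.     0.6 -197.8]
0 [[371.0, 284.0], [371.0, 269.0], [370.0, 254.0]]
0.02 [[368.0, 299.0], [368.0, 282.0], [367.0, 265.0]]
0.04 [[364.0, 317.0], [364.0, 299.0], [363.0, 280.0]]
0.06 [[359.0, 339.0], [359.0, 319.0], [358.0, 298.0]]
carton proj at old place [[363.0, 211.0], [438.0, 211.0], [437.0, 248.0], [363.0, 247.0]]
[ 0.51576513 -0.13373088  0.13217168] [342.95113436 173.55742801] [343.25741346 163.37961183]
263 104
```

View pics/s1.png

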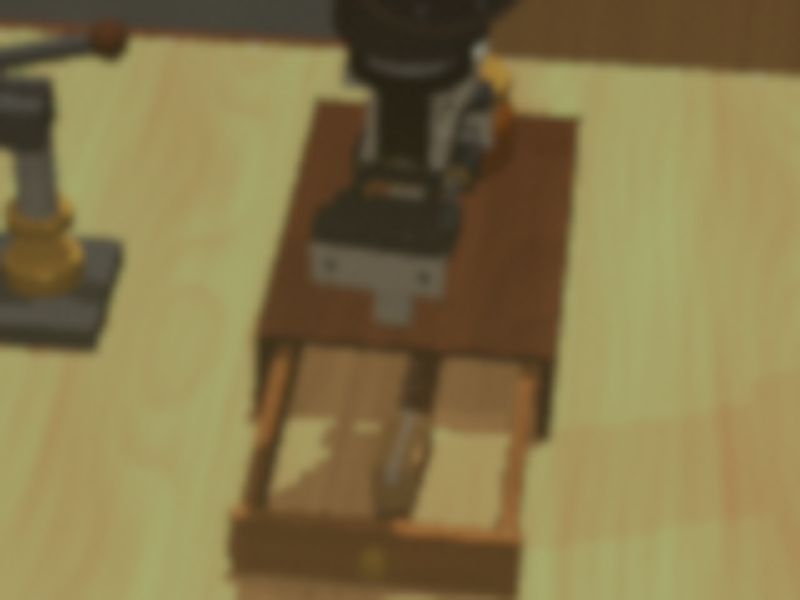

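Three signs agree: the fingers' spread in w3 and in w4, and the side view. Each puts the real fingertips about 40 mm short of the reported TCP. The carton hasn't been touched. I'll use "real tip = TCP − 40 mm along the tool" from here.

```bash
python3 -c "
from h import *
go([.5146,-.1346,-.008],84); S=cam('side'); p=r.get_state()['tcp_pos']
for dy in (.0,.03,.0965): print(dy,[proj(S,p+[0,dy,z]).round(1).tolist() for z in (0,.04,.08,.106,.13)])"
```

```text
share [ 0.0031 -0.0022  0.2803] turn -0.0009 dist 0.14017921343175807
0.0 [[343.0, 173.6], [343.3, 163.4], [343.6, 152.9], [343.8, 145.8], [344.0, 139.2]]
0.03 [[342.1, 179.1], [342.4, 168.9], [342.7, 158.3], [342.9, 151.2], [343.1, 144.5]]
0.0965 [[340.2, 192.1], [340.4, 181.8], [340.7, 171.0], [340.9, 163.8], [341.1, 157.1]]
```

Emit:
{"fn": "play_rows", "kwargs": {"rows": [[[0.15,0.003,-0.002,0.02,0],[0.15,0.003,-0.002,0.04,0],[0.15,0.003,-0.002,0.07,0],[0.15,0.003,-0.002,0.1,0],[0.15,0.003,-0.002,0.13,0],[0.15,0.003,-0.002,0.15,0],[0.15,0.003,-0.002,0.16,0],[0.15,0.003,-0.002,0.16,0]]], "squeeze": 10}}

```text
time_s: 5.12
tcp_pos: [0.5117, -0.1347, 0.0482]
eef_rot: [-180.0, -0.2, 173.9]
contact_force: [0.3, 0.1, 0.5]
gripper_width: 0.0741
gripper_force: 0.0
```

Emit:
{"fn": "play_rows", "kwargs": {"rows": [[[0.15,0,0,0.02,0],[0.15,0,0,0.05,0],[0.15,0,0,0.08,0],[0.15,0,0,0.105,0],[0.15,0,0,0.12,0],[0.15,0,0,0.12,0],[0.15,0,0,0.12,0],[0.15,0,0,0.12,0]]]}}

```text
time_s: 5.78
tcp_pos: [0.5139, -0.1346, -0.0089]
eef_rot: [180.0, 0.1, 173.9]
contact_force: [-0.4, -0.3, 0.1]
gripper_width: 0.0747
gripper_force: 0.0
```

Emit:
{"fn": "play_rows", "kwargs": {"rows": [[[0.25,0,0,0,0],[0.4,0,0,0,0],[0.4,0,0,0,0],[0.4,0,0,0,0],[0.4,0,0,0,0],[0.4,0,0,0,0],[0.4,0,0,0,0],[0.4,0,0,0,0]]]}}

```text
time_s: 6.45
tcp_pos: [0.5136, -0.1346, -0.0091]
eef_rot: [180.0, 0.0, 173.9]
contact_force: [-1.2, 0.9, 6.2]
gripper_width: 0.0595
gripper_force: 10.0
```

Emit:
{"fn": "play_rows", "kwargs": {"rows": [[[0.45,0,0,-0.01,0],[0.45,0,0,-0.04,0],[0.45,0,0,-0.08,0],[0.45,0,0,-0.13,0],[0.45,0,0,-0.17,0],[0.45,0,0,-0.2,0],[0.45,0,0,-0.2,0],[0.45,0,0,-0.2,0]]]}}

```text
time_s: 7.12
tcp_pos: [0.5135, -0.1345, 0.0911]
eef_rot: [180.0, 0.1, 173.9]
contact_force: [0.3, 0.3, -2.6]
gripper_width: 0.0602
gripper_force: 10.0
```

```bash
python3 -c "
from h import *
print(r.get_state()['gripper_force'])
go([.548,.205,.09],105.2)"
```

```text
9.980408102273941
share [0.0034 0.6824 0.0027] turn -0.2476 dist 0.3412014864684234
```

Emit:
{"fn": "play_rows", "kwargs": {"rows": [[[0.45,0,0.03,0,-0.02],[0.45,0,0.08,0,-0.05],[0.45,0,0.15,0,-0.09],[0.45,0,0.22,0,-0.13],[0.45,0,0.29,0,-0.17],[0.45,0,0.36,0,-0.21],[0.45,0,0.42,0,-0.24],[0.45,0,0.45,0,-0.2476]]]}}

```text
time_s: 7.78
tcp_pos: [0.5366, 0.0918, 0.0891]
eef_rot: [-180.0, -0.1, -164.5]
contact_force: [0.1, -1.0, -1.3]
gripper_width: 0.0599
gripper_force: 10.0
```

```bash
python3 -c "
from h import *
snap('w5')
go([.548,.205,.09],105.2); st=r.get_state(); c=ld('w5'); print(proj(c,st['tcp_pos']+[0,0,.065])*1.25)
im=cv2.imread('pics/raw_w5.png');cv2.imwrite('pics/w5c.png',cv2.resize(im[120:320,160:480],(800,500),interpolation=cv2.INTER_CUBIC))
"
```

```text
7.7833 [0.5366 0.0918 0.0891] [-1.8000e+02 -8.0000e-02 -1.6455e+02] [ 0.09 -1.02 -1.26] 0.05990483554536642 9.979948550462723
share [-0.0808  0.2105 -0.0018] turn 0.0028 dist 0.11276045430097695
[402.97649886 325.70214087]
```

View pics/w5c.png

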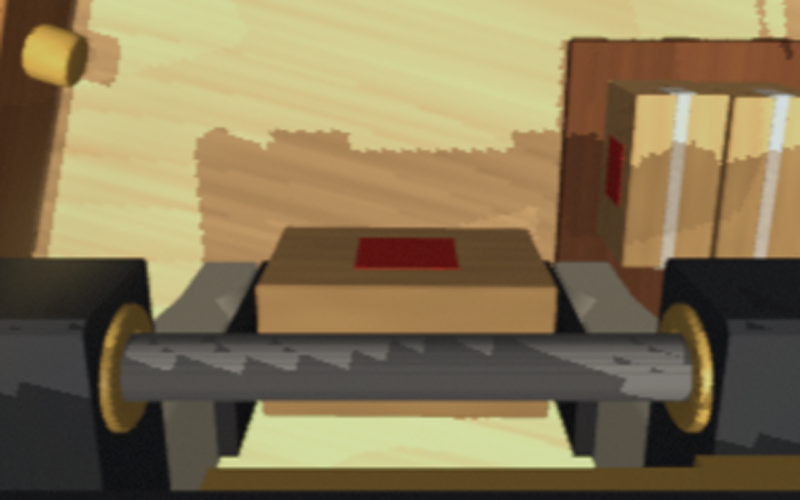

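The carton is held square by its ends. Its near top edge is at crop (258,287)-(556,287), its far top edge at v≈417 and its near bottom edge at (285,228)-(530,228). I'll work out its offset in the grip.

```bash
python3 - <<'E'
from h import *
c=ld('w5'); p=np.array([.5366,.0918,.0891]); R=Ro.from_euler('xyz',[180,-.08,-164.55],degrees=True).as_matrix()
q=lambda u,v:(160+u/2.5,120+v/2.5)
for n,uv,z in [('near top L',(258,287),.065),('near top R',(556,287),.065),('far top L',(263,417),.065),('far top R',(549,417),.065),('near bot L',(285,228),.029),('near bot R',(530,228),.029)]:
    print(n,(R.T@(plane(c,q(*uv),p[2]+z)-p)*1e3).round(1))
# laid pair near-corner checks in this view, z .054
for uv in [(635,95),(623,266),(728,97),(716,262)]: print((plane(c,q(*uv),.054)*1e3).round(1))
E
```

```text
near top L [ 13.5 -28.5 -65. ]
near top R [ 13.5  30.5 -65. ]
far top L [-15.9 -29.1 -65. ]
far top R [-15.9  30.8 -65. ]
near bot L [ 13.2 -28.9 -29. ]
near bot R [ 13.2  31.4 -29. ]
[481.9 154.4  54. ]
[538.7 171.1  54. ]
[474.4 183.6  54. ]
[528.7 201.5  54. ]
```

```bash
python3 -c "
from h import *
go([.5473,.204,.04],105.0)"
```

```text
share [-0.079   0.209   0.0982] turn 0.0051 dist 0.12203357564965536
```

Emit:
{"fn": "play_rows", "kwargs": {"rows": [[[0.45,-0.02,0.03,0,0.005],[0.45,-0.04,0.08,0,0.005],[0.45,-0.06,0.13,0.01,0.005],[0.45,-0.079,0.175,0.03,0.005],[0.45,-0.079,0.2,0.06,0.005],[0.45,-0.079,0.209,0.085,0.005],[0.45,-0.079,0.209,0.098,0.005],[0.45,-0.079,0.209,0.098,0.005]]]}}

```text
time_s: 8.5
tcp_pos: [0.546, 0.199, 0.0389]
eef_rot: [-179.9, -0.3, -165.2]
contact_force: [0.0, 0.4, -1.0]
gripper_width: 0.0602
gripper_force: 10.0
```

```bash
python3 -c "
from h import *
snap('w6')
go([.5473,.204,-.0105],105.0)"
```

```text
8.5 [0.546  0.199  0.0389] [-179.91   -0.26 -165.25] [ 0.04  0.38 -1.02] 0.06020362760841379 9.980353564023972
share [-0.0036  0.0094  0.1012] turn -0.003 dist 0.05086547986792842
```

Emit:
{"fn": "play_rows", "kwargs": {"rows": [[[0.45,0,0,0.01,0],[0.45,0,0,0.03,0],[0.45,0,0,0.05,0],[0.45,0,0,0.06,0],[0.45,0,0,0.06,0],[0.45,0,0,0.06,0],[0.45,0,0,0.06,0],[0.45,0,0,0.06,0]]]}}

```text
time_s: 9.22
tcp_pos: [0.548, 0.2005, 0.0117]
eef_rot: [180.0, 0.0, -165.2]
contact_force: [0.0, 0.5, -0.9]
gripper_width: 0.0603
gripper_force: 10.0
```

```bash
python3 -c "
from h import *
snap('w7')
go([.5473,.204,-.0105],105.0)"
```

```text
9.2167 [0.548  0.2005 0.0117] [ 1.7999e+02  4.0000e-02 -1.6521e+02] [ 0.04  0.47 -0.85] 0.060314446198433576 9.980448335409164
share [-0.0004  0.007   0.0445] turn -0.0025 dist 0.022544994040008776
```

Emit:
{"fn": "play_rows", "kwargs": {"rows": [[[0.45,-0.001,0.004,0,-0.0025],[0.45,-0.001,0.007,0,-0.0025],[0.45,-0.001,0.007,0,-0.0025],[0.45,-0.001,0.007,0.01,-0.0025],[0.45,-0.001,0.007,0.02,-0.0025],[0.45,-0.001,0.007,0.032,-0.0025],[0.45,-0.001,0.007,0.042,-0.0025],[0.45,-0.001,0.007,0.0425,-0.0025]]]}}

```text
time_s: 9.93
tcp_pos: [0.5469, 0.2035, -0.0111]
eef_rot: [-180.0, -0.1, -165.0]
contact_force: [0.2, -0.4, -1.6]
gripper_width: 0.0597
gripper_force: 10.0
```

Emit:
{"fn": "play_rows", "kwargs": {"rows": [[[0.45,0,0,0.002,0],[0.45,0,0,0.002,0],[0.45,0,0,0.002,0],[0.45,0,0,0.002,0],[0.45,0,0,0.002,0],[0.45,0,0,0.002,0],[0.45,0,0,0.002,0],[0.45,0,0,0.002,0]]]}}

```text
time_s: 10.6
tcp_pos: [0.5473, 0.2038, -0.0108]
eef_rot: [180.0, 0.0, -165.0]
contact_force: [0.6, -0.1, -0.6]
gripper_width: 0.0602
gripper_force: 10.0
```

```bash
python3 -c "
from h import *
snap('w8')
go([.5473,.204,-.0105],105.0)
c=ld('w8');p=r.get_state()['tcp_pos']
im=cv2.imread('pics/raw_w8.png')
cv2.imwrite('pics/w8c.png',cv2.resize(im[80:330,160:480],(768,600),interpolation=cv2.INTER_CUBIC))"
```

```text
10.6 [ 0.5473  0.2038 -0.0108] [ 180.      0.   -165.01] [ 0.6  -0.08 -0.56] 0.060161758813066527 9.982461333274841
share [-0.      0.0003 -0.0007] turn -0.0 dist 0.000374309383796502
```

Emit:
{"fn": "play_rows", "kwargs": {"rows": [[[0.45,0,0,0.001,0],[0.45,0,0,0.001,0],[0.45,0,0,0.002,0],[0.45,0,0,0.002,0],[0.45,0,0,0.003,0],[0.45,0,0,0.003,0],[0.45,0,0,0.003,0],[0.45,0,0,0.003,0]]]}}

```text
time_s: 11.32
tcp_pos: [0.5475, 0.2039, -0.0114]
eef_rot: [180.0, 0.0, -165.0]
contact_force: [-2.7, -1.0, 8.8]
gripper_width: 0.0599
gripper_force: 10.0
```

Emit:
{"fn": "play_rows", "kwargs": {"rows": [[[0.45,0,0,-0.001,0],[0.45,0,0,-0.001,0],[0.1,0,0,-0.001,0],[0.1,0,0,-0.001,0],[0.1,0,0,-0.001,0],[0.1,0,0,-0.001,0],[0.1,0,0,-0.001,0],[0.1,0,0,-0.001,0]]]}}

```text
time_s: 11.98
tcp_pos: [0.5473, 0.2038, -0.012]
eef_rot: [-180.0, -0.0, -165.0]
contact_force: [-0.8, 1.0, -1.0]
gripper_width: 0.0791
gripper_force: 0.0
```

Emit:
{"fn": "play_rows", "kwargs": {"rows": [[[0.1,0,0,-0.01,0],[0.1,0,0,-0.04,0],[0.1,0,0,-0.08,0],[0.1,0,0,-0.13,0],[0.1,0,0,-0.19,0],[0.1,-0.03,0,-0.24,0],[0.1,-0.06,0,-0.26,0],[0.1,-0.06,0,-0.26,0]]]}}

```text
time_s: 12.65
tcp_pos: [0.5801, 0.2132, 0.1221]
eef_rot: [179.9, 0.4, -165.0]
contact_force: [-0.1, 0.2, -0.2]
gripper_width: 0.0789
gripper_force: 0.0
```

```bash
python3 -c "
from h import *
snap('w9'); c=ld('w9'); print(proj(c,[.548,.205,.054]),proj(c,[.5025,.193,.054]))
x,y=np.round(proj(c,[.525,.199,.05])).astype(int);x0,y0=max(x-100,0),max(y-75,0);print(x0,y0)
im=cv2.imread('pics/raw_w9.png');cv2.imwrite('pics/w9c.png',cv2.resize(im[y0:y0+150,x0:x0+200],(800,600),interpolation=cv2.INTER_CUBIC))"
```

```text
12.65 [0.5801 0.2132 0.1221] [ 179.92    0.39 -164.97] [-0.15  0.22 -0.17] 0.07891072339426161 0.0
[321.49591793 154.966761  ] [321.76806987 101.20524966]
222 53
```

View pics/w9c.png

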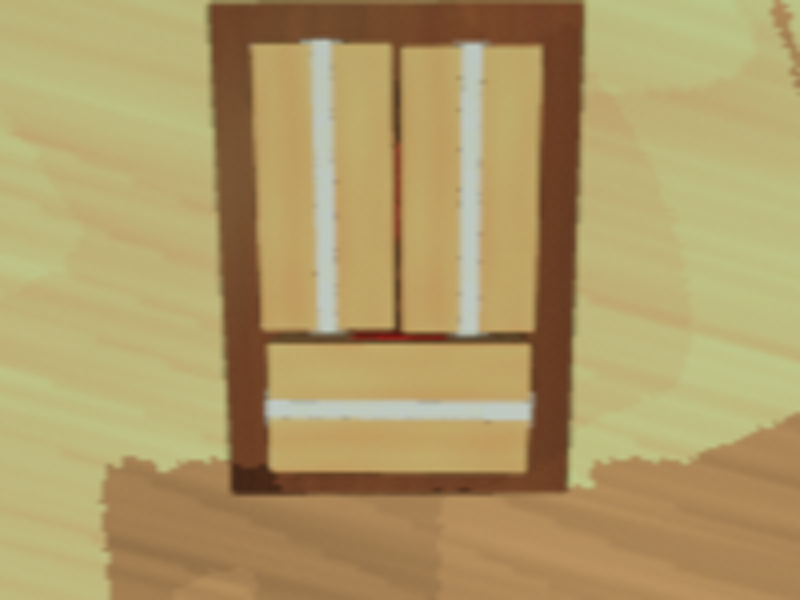

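The carton is set: it lies square to the pair with an even gap of about 2.5 mm (crop v 332 to 343) and its ends are in line with theirs (268-530 against 262-534). The ruler is next.

```bash
python3 -c "
from h import *
print(r.get_state()['joints'].round(1))
go([.518,-.088,.11],177.5)"
```

```text
[  38.3   17.8  -12.6    0.   -59.4 -113.4]
share [ 0.271  -0.5494  0.0183] turn -0.8438 dist 0.30645305435775205
```

Emit:
{"fn": "play_rows", "kwargs": {"rows": [[[0.3,0.02,-0.04,-0.03,-0.06],[0.3,0.05,-0.1,-0.03,-0.12],[0.3,0.08,-0.16,-0.03,-0.19],[0.3,0.12,-0.23,-0.03,-0.26],[0.3,0.16,-0.3,-0.03,-0.33],[0.3,0.2,-0.37,-0.03,-0.4],[0.3,0.235,-0.425,-0.01,-0.46],[0.3,0.241,-0.437,0,-0.52]]]}}

```text
time_s: 13.37
tcp_pos: [0.5126, -0.0343, 0.1168]
eef_rot: [179.9, -0.1, -120.2]
contact_force: [-0.4, 0.3, -1.1]
gripper_width: 0.0617
gripper_force: 0.0
```

Emit:
{"fn": "play_rows", "kwargs": {"rows": [[[0.3,0,0,0,-0.07],[0.3,0,0,0,-0.14],[0.3,0,0,0,-0.21],[0.3,0,0,0,-0.28],[0.3,0,0,0,-0.32],[0.3,0,0,0,-0.324],[0.3,0,0,0,-0.324],[0.3,0,0,0,-0.324]]]}}

```text
time_s: 14.03
tcp_pos: [0.5158, -0.0307, 0.1177]
eef_rot: [179.9, -0.0, -92.6]
contact_force: [0.2, 0.1, -0.2]
gripper_width: 0.0617
gripper_force: 0.0
```

```bash
cat > ru.py <<'E'
import sys
from h import *
tag=sys.argv[1]; snap(tag); c=ld(tag); im=cv2.imread(f'pics/raw_{tag}.png').astype(float)
def samp(p):
    u,v=proj(c,p); return im[int(round(v))%400,int(round(u))%640].astype(int)[::-1]
# sample across the ruler at several y on the z=.020 plane; report luminance profile 3 mm step
for y in (-.205,-.17,-.14,-.11,-.09,-.08):
    print(y,[int(samp([x,y,.02]).sum()//3) for x in np.arange(.494,.545,.002)])
print('along', [(round(y*1e3),samp([.519,y,.02]).tolist()) for y in np.arange(-.092,-.055,.002)])
print(proj(c,[.518,-.07,.02]))
E
python3 ru.py w10
```

```text
14.0333 [ 0.5158 -0.0307  0.1177] [ 1.7995e+02 -1.0000e-02 -9.2600e+01] [ 0.24  0.06 -0.16] 0.06170748272808732 0.0
-0.205 [80, 80, 80, 80, 80, 80, 79, 80, 80, 80, 80, 79, 80, 80, 79, 80, 79, 80, 80, 80, 79, 79, 79, 81, 78, 81]
-0.17 [172, 174, 178, 178, 154, 81, 81, 80, 83, 81, 80, 79, 76, 79, 83, 84, 95, 167, 168, 169, 177, 174, 169, 167, 169, 171]
-0.14 [175, 174, 175, 180, 179, 116, 79, 79, 81, 83, 83, 82, 77, 78, 82, 84, 85, 114, 167, 168, 171, 175, 172, 170, 170, 172]
-0.11 [171, 169, 169, 175, 176, 158, 76, 68, 70, 71, 73, 70, 70, 72, 75, 78, 81, 79, 141, 170, 172, 175, 173, 173, 173, 175]
-0.09 [170, 168, 173, 176, 176, 177, 126, 67, 67, 70, 71, 71, 71, 68, 71, 77, 81, 82, 138, 171, 172, 176, 172, 174, 174, 175]
-0.08 [170, 169, 168, 176, 176, 178, 164, 76, 67, 68, 81, 81, 82, 82, 81, 86, 89, 89, 111, 166, 172, 174, 173, 174, 174, 176]
along [(-92, [157, 147, 129]), (-90, [109, 65, 37]), (-88, [110, 66, 39]), (-86, [110, 65, 38]), (-84, [110, 65, 38]), (-82, [111, 65, 38]), (-80, [123, 82, 43]), (-78, [196, 181, 87]), (-76, [197, 178, 84]), (-74, [193, 171, 88]), (-72, [197, 195, 134]), (-70, [196, 194, 133]), (-68, [197, 195, 135]), (-66, [196, 195, 135]), (-64, [197, 195, 136]), (-62, [196, 195, 135]), (-60, [148, 137, 88]), (-58, [74, 47, 25]), (-56, [80, 51, 27])]
[318.03775457 144.78431817]
```

```bash
python3 -c "
from h import *
go([.5185,-.088,.04],177.8)"
```

```text
share [ 0.1143 -0.0102  0.1556] turn -0.0044 dist 0.0966983598918155
```

Emit:
{"fn": "play_rows", "kwargs": {"rows": [[[0.3,0.03,-0.003,0,-0.004],[0.3,0.07,-0.006,0.02,-0.004],[0.3,0.1,-0.01,0.06,-0.004],[0.3,0.114,-0.01,0.1,-0.004],[0.3,0.114,-0.01,0.135,-0.004],[0.3,0.114,-0.01,0.155,-0.004],[0.3,0.114,-0.01,0.155,-0.004],[0.3,0.114,-0.01,0.155,-0.004]]]}}

```text
time_s: 14.75
tcp_pos: [0.5189, -0.0877, 0.0406]
eef_rot: [179.9, -0.0, -92.1]
contact_force: [-0.7, 0.3, 0.2]
gripper_width: 0.0615
gripper_force: 0.0
```

Emit:
{"fn": "play_rows", "kwargs": {"rows": [[[0.3,0,0,0.02,0],[0.3,0,0,0.05,0],[0.3,0,0,0.08,0],[0.3,0,0,0.1,0],[0.3,0,0,0.115,0],[0.3,0,0,0.125,0],[0.3,0,0,0.13,0],[0.3,0,0,0.13,0]]]}}

```text
time_s: 15.42
tcp_pos: [0.519, -0.0877, -0.0246]
eef_rot: [180.0, -0.0, -92.1]
contact_force: [0.0, -0.8, 0.2]
gripper_width: 0.0615
gripper_force: 0.0
```

```bash
python3 -c "
from h import *
print(r.get_state()['contact_force'])
go([.5185,-.088,-.030],177.8)"
```

```text
[ 0.03802197 -0.76714524  0.24007476]
share [0.0005 0.0009 0.0109] turn 0.0009 dist 0.005459945136937914
```

Emit:
{"fn": "play_rows", "kwargs": {"rows": [[[0.3,0,0.001,0.004,0],[0.3,0,0.001,0.008,0],[0.3,0,0.001,0.011,0],[0.3,0,0.001,0.011,0],[0.85,0,0.001,0.011,0],[0.85,0,0.001,0.011,0],[0.85,0,0.001,0.011,0],[0.85,0,0.001,0.011,0]]], "squeeze": 4}}

```text
time_s: 16.08
tcp_pos: [0.5186, -0.0878, -0.0298]
eef_rot: [-180.0, 0.0, -92.1]
contact_force: [0.0, 0.4, -0.5]
gripper_width: 0.0403
gripper_force: 0.0
```

Emit:
{"fn": "play_rows", "kwargs": {"rows": [[[0.85,0,0,0,0],[0.85,0,0,0,0],[0.85,0,0,0,0],[0.85,0,0,0,0],[0.85,0,0,0,0],[0.85,0,0,0,0],[0.85,0,0,0,0],[0.85,0,0,0,0]]]}}

```text
time_s: 16.75
tcp_pos: [0.5185, -0.0878, -0.0299]
eef_rot: [180.0, -0.0, -92.1]
contact_force: [-0.9, 0.3, 0.9]
gripper_width: 0.0242
gripper_force: 4.0
```

Emit:
{"fn": "play_rows", "kwargs": {"rows": [[[0.85,0,0,-0.01,0],[0.85,0,0,-0.02,0],[0.85,0.001,0,-0.031,0],[0.85,0.001,0,-0.042,0],[0.85,0.003,0,-0.053,0],[0.85,0.004,0,-0.064,0],[0.85,0.006,0,-0.075,0],[0.85,0.007,0,-0.078,0]]]}}

```text
time_s: 17.42
tcp_pos: [0.519, -0.0913, 0.0103]
eef_rot: [-179.9, 0.0, -92.1]
contact_force: [0.2, -0.5, -0.4]
gripper_width: 0.0238
gripper_force: 4.0
```

```bash
cat > tl.py <<'E'
import sys
from h import *
tag=sys.argv[1]; snap(tag); c=ld(tag); im=cv2.imread(f'pics/raw_{tag}.png').astype(int)
g=im.sum(2)//3
for v in range(0,232,12): print(v,' '.join(str(k) for k in g[v,284:360:3]))
p=np.array(r.get_state()['tcp_pos'])
# predicted ruler edge columns for tilts
tip=p+[0,0,.04]
for t in (0,8,10,12,15,17,20):
    a=np.radians(t); d=np.array([-np.cos(a)*.038,-np.cos(a)*.9993,-np.sin(a)]); n=np.array([-.9993,.038,0])
    o=[]
    for s in (.03,.06,.09,.12):
        for k in (-1,1):
            q=p+[0,0,.037]+d*s+n*.012*k+np.array([0,0,.014]); o.append(proj(c,q).round(0).astype(int).tolist())
    print(t,o)
E
python3 tl.py w11
```

```text
17.4167 [ 0.519  -0.0913  0.0103] [-1.7991e+02  1.0000e-02 -9.2130e+01] [ 0.15 -0.51 -0.42] 0.023767815749474928 3.999943690141663
0 129 137 140 137 133 112 48 51 51 55 54 52 55 55 55 55 56 57 56 57 56 151 152 153 151 154
12 130 138 143 140 136 112 80 80 80 80 77 81 84 83 83 86 87 87 86 86 83 154 154 155 155 154
24 131 140 145 144 138 120 107 107 107 108 105 86 83 86 86 87 89 88 87 88 83 156 156 157 155 156
36 181 187 192 191 187 154 83 86 85 83 81 81 84 89 87 88 88 89 87 87 87 193 195 195 195 193
48 182 188 192 192 188 158 122 122 124 113 113 116 112 122 116 115 90 90 88 87 92 195 195 196 196 193
60 183 188 193 194 189 170 90 92 92 88 85 83 84 84 83 89 90 90 88 88 94 196 196 197 194 189
72 184 187 193 194 190 127 93 92 91 89 84 83 83 83 83 83 88 90 89 88 93 197 198 198 195 190
84 185 188 193 196 193 145 114 114 112 110 107 87 83 82 84 84 85 86 89 87 101 199 199 198 195 191
96 186 188 193 196 193 136 90 90 89 86 83 81 82 84 83 84 86 85 83 84 94 199 199 196 191 191
108 187 188 193 197 194 161 79 88 87 85 82 81 82 83 85 85 86 85 84 84 107 195 194 190 186 187
120 188 189 193 197 191 179
[... 891 characters left out ...]
 51 48 47 48 25 20 74 96 97 96
0 [[300, 195], [345, 195], [298, 137], [347, 137], [297, 72], [348, 72], [296, -1], [350, -1]]
8 [[300, 193], [345, 193], [300, 137], [345, 137], [299, 77], [346, 77], [299, 14], [347, 14]]
10 [[300, 193], [344, 193], [300, 137], [345, 137], [300, 79], [346, 79], [299, 18], [346, 18]]
12 [[301, 193], [344, 193], [300, 137], [345, 137], [300, 81], [345, 81], [300, 22], [345, 22]]
15 [[301, 192], [344, 193], [301, 138], [344, 138], [301, 84], [344, 84], [301, 29], [345, 29]]
17 [[301, 192], [344, 193], [301, 139], [344, 139], [301, 86], [344, 86], [301, 33], [344, 33]]
20 [[301, 193], [344, 193], [301, 140], [344, 140], [302, 89], [343, 89], [302, 39], [343, 39]]
```

The ruler's edges stay parallel in the view (columns 301 and 344 all along), so it is pivoting in the pads with its rear end down. I'll keep tilting to about 17°, then tighten the grip.

Emit:
{"fn": "play_rows", "kwargs": {"rows": [[[0.85,0.002,0,-0.01,0],[0.85,0.004,0,-0.02,0],[0.85,0.007,0,-0.03,0],[0.85,0.009,0,-0.04,0],[0.85,0.011,0,-0.048,0],[0.85,0.013,0,-0.053,0],[0.85,0.013,0,-0.053,0],[0.85,0.013,0,-0.053,0]]]}}

```text
time_s: 18.13
tcp_pos: [0.5182, -0.0978, 0.0358]
eef_rot: [-180.0, 0.0, -92.1]
contact_force: [-0.4, 0.1, -0.5]
gripper_width: 0.0237
gripper_force: 4.0
```

Emit:
{"fn": "play_rows", "kwargs": {"rows": [[[0.85,0,0,0,0],[0.85,0,0,0,0],[0.85,0,0,0,0],[0.85,0,0,0,0],[0.85,0,0,0,0],[0.85,0,0,0,0],[0.85,0,0,0,0],[0.85,0,0,0,0]]], "squeeze": 30}}

```text
time_s: 18.8
tcp_pos: [0.5181, -0.0978, 0.0356]
eef_rot: [180.0, -0.0, -92.1]
contact_force: [0.8, 0.6, -0.5]
gripper_width: 0.0233
gripper_force: 30.0
```

```bash
python3 - <<'E'
from h import *
snap('w12'); c=ld('w12'); g=cv2.imread('pics/raw_w12.png').astype(int).sum(2)/3
p=r.get_state()['tcp_pos']; print(r.get_state()['moment'])
for v in range(0,232,20):
    row=g[v,285:360]; d=np.diff(row); l=285+np.argmin(d[:30])+.5; rr=285+45+np.argmax(d[45:])+.5; print(v,l,rr,rr-l)
for t in (0,5,10,14,17,20,25,30):
    a=np.radians(t); d=np.array([-np.cos(a)*.038,-np.cos(a),-np.sin(a)]); up=np.array([0,-np.sin(a),np.cos(a)]); n=np.array([-.9993,.038,0]); o=[]
    for s in (.03,.08,.12):
        q=[proj(c,p+[0,0,.037]+d*s+n*.012*k+up*.014) for k in(-1,1)]; o.append([round(q[0][1]),round(q[1][0]-q[0][0],1)])
    print(t,o)
E
```

```text
18.8 [ 0.5181 -0.0978  0.0356] [180.    -0.   -92.12] [ 0.85  0.65 -0.46] 0.023342764416245283 30.000224746763706
[0.15114533 0.05289408 0.07406212]
0 300.5 350.5 50.0
20 304.5 342.5 38.0
40 300.5 343.5 43.0
60 301.5 342.5 41.0
80 300.5 342.5 42.0
100 300.5 342.5 42.0
120 300.5 342.5 42.0
140 299.5 342.5 43.0
160 298.5 342.5 44.0
180 287.5 343.5 56.0
200 300.5 343.5 43.0
220 300.5 343.5 43.0
0 [[195, np.float64(45.6)], [94, np.float64(50.0)], [-1, np.float64(54.3)]]
5 [[191, np.float64(44.9)], [93, np.float64(47.8)], [5, np.float64(50.4)]]
10 [[188, np.float64(44.2)], [93, np.float64(45.7)], [13, np.float64(47.0)]]
14 [[186, np.float64(43.7)], [94, np.float64(44.1)], [19, np.float64(44.5)]]
17 [[185, np.float64(43.2)], [96, np.float64(43.0)], [25, np.float64(42.8)]]
20 [[184, np.float64(42.8)], [97, np.float64(41.9)], [30, np.float64(41.2)]]
25 [[183, np.float64(42.1)], [100, np.float64(40.2)], [40, np.float64(38.8)]]
30 [[182, np.float64(41.4)], [104, np.float64(38.6)], [50, np.float64(36.6)]]
```

Emit:
{"fn": "play_rows", "kwargs": {"rows": [[[0.85,-0.015,0,-0.0046,0],[0.85,-0.045,0,-0.0137,0],[0.85,-0.08,0,-0.0245,0],[0.85,-0.115,0,-0.0352,0],[0.85,-0.15,0,-0.0459,0],[0.85,-0.185,0,-0.0566,0],[0.85,-0.215,0,-0.0657,0],[0.85,-0.23,0,-0.0703,0]]]}}

```text
time_s: 19.52
tcp_pos: [0.5227, 0.019, 0.0715]
eef_rot: [-179.9, 0.0, -92.1]
contact_force: [0.3, 0.0, -0.5]
gripper_width: 0.0237
gripper_force: 30.0
```

Emit:
{"fn": "play_rows", "kwargs": {"rows": [[[0.85,-0.015,0,-0.0046,0],[0.85,-0.035,0,-0.0107,0],[0.85,-0.055,0,-0.0168,0],[0.85,-0.07,0,-0.0214,0],[0.85,-0.08,0,-0.0245,0],[0.85,-0.08,0,-0.0245,0],[0.85,-0.08,0,-0.0245,0],[0.85,-0.08,0,-0.0245,0]]]}}

```text
time_s: 20.18
tcp_pos: [0.5236, 0.0568, 0.0828]
eef_rot: [180.0, -0.0, -92.1]
contact_force: [-0.1, -0.1, -1.3]
gripper_width: 0.0236
gripper_force: 30.0
```

```bash
cat > w.py <<'E'
from h import *
import sys
tag=sys.argv[1]; snap(tag); c=ld(tag); im=cv2.imread(f'pics/raw_{tag}.png').astype(int); g=im.sum(2)/3
p=r.get_state()['tcp_pos']
for v in range(0,232,12):
    row=g[v,285:360]; d=np.diff(row); l=285+np.argmin(d[:30])+.5; rr=285+45+np.argmax(d[45:])+.5; print(v,l,rr,rr-l,im[v,322,::-1])
for t in (5,10,14,17,20,25,30,40):
    a=np.radians(t); d=np.array([-np.cos(a)*.038,-np.cos(a),-np.sin(a)]); up=np.array([0,-np.sin(a),np.cos(a)]); n=np.array([-.9993,.038,0]); o=[]
    for s in (.03,.08,.12,.17,.225):
        q=[proj(c,p+[0,0,.037]+d*s+n*.012*k+up*.014) for k in(-1,1)]; o.append([round(q[0][1]),round(q[1][0]-q[0][0],1)])
    print(t,o)
E
python3 w.py w13
```

```text
20.1833 [0.5236 0.0568 0.0828] [ 1.7997e+02 -1.0000e-02 -9.2130e+01] [-0.08 -0.06 -1.35] 0.023621400403966784 29.999752454459667
0 300.5 342.5 42.0 [113  68  39]
12 301.5 342.5 41.0 [115  70  41]
24 301.5 342.5 41.0 [116  70  41]
36 301.5 342.5 41.0 [118  73  41]
48 301.5 342.5 41.0 [116  71  41]
60 300.5 343.5 43.0 [113  70  41]
72 297.5 335.5 38.0 [114  69  40]
84 300.5 342.5 42.0 [114  68  39]
96 301.5 342.5 41.0 [115  67  41]
108 298.5 342.5 44.0 [114  67  39]
120 300.5 342.5 42.0 [116  69  41]
132 300.5 342.5 42.0 [116  70  41]
144 297.5 342.5 45.0 [193 200 186]
156 300.5 342.5 42.0 [117  70  43]
168 301.5 343.5 42.0 [117  70  41]
180 289.5 343.5 54.0 [116  69  41]
192 301.5 343.5 42.0 [113  68  39]
204 300.5 343.5 43.0 [69 40 26]
216 295.5 343.5 48.0 [69 40 25]
228 294.5 349.5 55.0 [70 41 25]
5 [[191, np.float64(44.9)], [93, np.float64(47.8)], [5, np.float64(50.4)], [-119, np.float64(54.1)], [-279, np.float64(58.8)]]
10 [[188, np.float64(44.2)], [93, np.float64(45.7)], [13, np.float64(47.0)], [-95, np.float64(48.6)], [-222, np.float64(50.6)]]
14 [[186, np.float64(43.7)], [94, np.float64(44.1)], [19, np.float64(44.5)], [-76, np.float64(44.9)], [-183, np.float64(45.4)]]
17 [[185, np.float64(43.2)], [95, np.float64(43.0)], [25, np.float64(42.8)], [-63, np.float64(42.5)], [-158, np.float64(42.2)]]
20 [[184, np.float64(42.8)], [97, np.float64(41.9)], [30, np.float64(41.2)], [-50, np.float64(40.3)], [-135, np.float64(39.4)]]
25 [[182, np.float64(42.1)], [100, np.float64(40.2)], [40, np.float64(38.8)], [-30, np.float64(37.1)], [-101, np.float64(35.5)]]
30 [[181, np.float64(41.4)], [104, np.float64(38.6)], [49, np.float64(36.6)], [-11, np.float64(34.4)], [-70, np.float64(32.3)]]
40 [[181, np.float64(40.0)], [114, np.float64(35.8)], [70, np.float64(33.0)], [23, np.float64(30.1)], [-19, np.float64(27.5)]]
```

Emit:
{"fn": "play_rows", "kwargs": {"rows": [[[0.85,0,0,-0.02,0],[0.85,0,0,-0.05,0],[0.85,0,0,-0.1,0],[0.85,0,0,-0.15,0],[0.85,0,0,-0.2,0],[0.85,0,0,-0.25,0],[0.85,0,0,-0.3,0],[0.85,0,0,-0.34,0]]]}}

```text
time_s: 20.9
tcp_pos: [0.524, 0.0567, 0.256]
eef_rot: [-179.9, 0.0, -92.1]
contact_force: [0.2, 0.3, -1.4]
gripper_width: 0.0241
gripper_force: 30.0
```

Emit:
{"fn": "play_rows", "kwargs": {"rows": [[[0.85,0,0,-0.03,0],[0.85,0,0,-0.06,0],[0.85,0,0,-0.075,0],[0.85,0,0,-0.08,0],[0.85,0,0,-0.08,0],[0.85,0,0,-0.08,0],[0.85,0,0,-0.08,0],[0.85,0,0,-0.08,0]]]}}

```text
time_s: 21.57
tcp_pos: [0.5234, 0.057, 0.2921]
eef_rot: [179.9, -0.0, -92.1]
contact_force: [0.3, -1.1, -1.5]
gripper_width: 0.0236
gripper_force: 30.0
```

Emit:
{"fn": "play_rows", "kwargs": {"rows": [[[0.85,0,0,0,0],[0.85,0,0,0,0],[0.85,0,0,0,0],[0.85,0,0,0,0],[0.85,0,0,0,0],[0.85,0,0,0,0],[0.85,0,0,0,0],[0.85,0,0,0,0]]]}}

```text
time_s: 22.23
tcp_pos: [0.5238, 0.0571, 0.293]
eef_rot: [-180.0, 0.0, -92.1]
contact_force: [0.0, -0.1, -1.5]
gripper_width: 0.0237
gripper_force: 30.0
```

```bash
python3 w.py w14; python3 - <<'E'
from h import *
# carton still in place? tape/box test in the top view, against the first pictures; ruler seen from the side
S=cam('side'); p=r.get_state()['tcp_pos']; im=r.capture('side').astype(int); print(r.get_state()['qd'].round(2))
for t in (10,17,25,35):
    a=np.radians(t); q=[proj(S,p+[0,0,.045]+np.array([-np.cos(a)*.038,-np.cos(a),-np.sin(a)])*s) for s in (-.015,.225)]; print(t,np.round(q,0).tolist())
T=cam('top');b=r.capture('top').astype(int);a0=cv2.imread('pics/top0.png')[:,:,::-1].astype(int)
for n,q in [('slot',[.548,.205,.05]),('laid',[.5025,.193,.054])]:
    u,v=np.round(proj(T,q)).astype(int); print(n,u,v,b[v-6:v+7:2,u].sum(1)//3,a0[v-6:v+7:2,u].sum(1)//3)
E
```

```text
22.2333 [0.5238 0.0571 0.293 ] [-180.      0.    -92.13] [ 0.01 -0.1  -1.45] 0.023713614266149693 29.999731220304966
0 301.5 342.5 41.0 [112  68  39]
12 301.5 342.5 41.0 [114  69  41]
24 301.5 342.5 41.0 [116  70  42]
36 301.5 342.5 41.0 [117  72  42]
48 301.5 342.5 41.0 [115  72  42]
60 301.5 342.5 41.0 [113  70  42]
72 296.5 343.5 47.0 [113  68  40]
84 296.5 343.5 47.0 [113  67  40]
96 300.5 342.5 42.0 [114  67  40]
108 295.5 342.5 47.0 [114  68  40]
120 300.5 342.5 42.0 [114  68  41]
132 300.5 342.5 42.0 [116  70  41]
144 294.5 342.5 48.0 [192 199 185]
156 300.5 343.5 43.0 [116  69  40]
168 301.5 343.5 42.0 [117  70  42]
180 294.5 343.5 49.0 [117  70  43]
192 300.5 342.5 42.0 [112  68  40]
204 300.5 354.5 54.0 [68 39 24]
216 300.5 358.5 58.0 [69 39 25]
228 294.5 348.5 54.0 [70 42 26]
5 [[191, np.float64(44.9)], [93, np.float64(47.8)], [5, np.float64(50.4)], [-119, np.float64(54.1)], [-279, np.float64(58.8)]]
10 [[188, np.float64(44.2)], [93, np.float64(45.7)], [13, np.float64(47.0)], [-95, np.float64(48.6)], [-222, np.float64(50.6)]]
14 [[186, np.float64(43.7)], [94, np.float64(44
[... 334 characters left out ...]
]]
25 [[183, np.float64(42.1)], [100, np.float64(40.2)], [40, np.float64(38.8)], [-30, np.float64(37.1)], [-101, np.float64(35.5)]]
30 [[182, np.float64(41.4)], [104, np.float64(38.6)], [50, np.float64(36.6)], [-11, np.float64(34.4)], [-70, np.float64(32.3)]]
40 [[181, np.float64(40.0)], [114, np.float64(35.8)], [70, np.float64(33.1)], [23, np.float64(30.1)], [-19, np.float64(27.5)]]
[-0.03  0.08 -0.06  0.05 -0.01 -0.06]
10 [[335.0, 156.0], [345.0, 123.0]]
17 [[335.0, 155.0], [345.0, 132.0]]
25 [[335.0, 154.0], [344.0, 142.0]]
35 [[335.0, 153.0], [343.0, 155.0]]
slot 248 217 [57 51 50 43 33 70 75] [57 49 56 57 54 53 52]
laid 251 234 [ 73  51  88 105 104 149 147] [ 83  60  98 123 122 125 125]
```

```bash
python3 -c "
from plant import r
print(r.close_job())"
```

```text
the job is handed in; nothing more can be done
None
```

The job is handed in at about 22 s of the 51 s. The carton lies crosswise on the slab, in line with the laid pair with a gap of about 2.5 mm, and the ruler is held still at about an 18° tilt, its lowest point by my estimate about 19 cm above the unit's top. I last saw the carton in a wrist picture right after release, and nothing came near it afterwards.

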